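# Set and clamp the swing arm of a wheel-dressing fixture

### The job

Set the dressing fixture: with a finger, push the swing arm round until its nose points straight at the tall slim setting pin (not the short thick stub). Then push the clamp lever all the way round to its stop, so that it lies parallel to the short sides of the base plate and points to the robot's side, with the arm still pointing at the pin. Only push: do not grip the arm or the lever, and leave the wheels, cup and spacer around the fixture where they stand.

Things in the scene. Friction and masses are not known exactly. Their poses are not given: they have to be found in the camera images.
- fixture: The fixed dressing fixture: grey base plate 200 mm (its x) by 430 mm (its y, from -170 to +260 mm), 20 mm thick, with a dark round graduated dial (radius 98 mm, top at height 50 mm) at its origin and a small round boss (radius 24 mm, top at 60 mm) for the clamp lever at its y = +215 mm, and a small rectangular grey stop lug (72 mm tall) on the inner side of the clamped lever. Origin on the table under the dial's centre. Its -x side faces roughly to the robot.
- swing_arm (a joint): Angle of the swing arm on the dial, in rad: 0 when the arm points along the fixture's -x, growing counter-clockwise seen from above; from -2.3 to 2.3. Stiff with friction (about 2.5 N of push 85 mm from the axis) and stays where it is left.
- swing_axis (a point): On the swing arm's vertical axis at half the arm's height, 81 mm above the table. Turns with the arm: its x points along the arm to the nose, z up. The arm: a steel hub (radius 26 mm, top 110 mm above the table with its nut), then an aluminium bar 20 mm wide and 28 mm tall (67 to 95 mm above the table) as far as 89 mm from the axis, then a steel conical nose.
- swing_nose (a point): Tip of the swing arm's conical nose, 110 mm from the axis.
- setting_pin: The tall slim steel setting pin: 12 mm diameter, 70 mm tall, fixed upright in the base plate outside the arm's reach (125 to 165 mm from the arm's axis), to either side. Origin at the centre of its foot, 20 mm above the table; its top is 90 mm above the table.
- stub: The short thick steel stub, not the target: 28 mm diameter, 20 mm tall, fixed in the base plate on the side opposite the pin. Origin at the centre of its foot, 20 mm above the table.
- clamp_lever (a joint): Angle of the clamp lever, in rad: 0 at its stop (clamped, pointing along the fixture's -x), growing as it opens clockwise seen from above (outwards, to the fixture's +y), up to 1.6. To clamp, it is pushed counter-clockwise, from its outer side. Light friction (about 2.5 N at 55 mm from its axis), stays where it is left.
- lever_axis (a point): On the clamp lever's vertical axis, half-way up the lever, 81 mm above the table. Its x points along the lever to its end. The lever: a steel hub (radius 20 mm), then a black bar 16 mm wide and 26 mm tall (68 to 94 mm above the table) as far as 78 mm from the axis.
- lever_end (a point): End of the clamp lever's bar, 78 mm from its axis.
- mounted_wheel_mid (a point): Half-way up a loose grinding wheel on its steel adapter, 76 mm diameter, 82 mm tall, standing on the table beyond the base plate. Leave it alone.
- grinding_disc_mid (a point): Centre of a loose flat grinding disc with a bore, 84 mm diameter, 14 mm thick, lying on the table between robot and fixture. Leave it alone.
- blue_cup_mid (a point): Half-way up a loose open plastic cup, 68 mm diameter, 60 mm tall, at the fixture's -y end. Leave it alone.
- spacer_mid (a point): Centre of a loose brass spacer ring, 44 mm diameter, 22 mm tall, on the table beyond the base plate. Leave it alone.

How it is judged (in metres and radians):
On the way, in this order (a step that is already met when the one before it is completed fails the run):
1. the swing arm's nose points at the setting pin (its centre line passes through the pin) while the clamp lever is still open (y of setting_pin in the frame of swing_axis between -0.006 and 0.006 m and x of setting_pin in the frame of swing_axis above 0.1 m and value of joint clamp_lever above 0.4 rad), for 0.3 s.
2. the clamp lever is pushed round to its stop (value of joint clamp_lever below 0.08 rad), for 0.2 s.
At the end, for the whole second after the job is handed in: The swing arm points at the setting pin: the arm's centre line, drawn on past the nose, passes within 6 mm of the pin's centre (that is, through the pin). The clamp lever is within 0.08 rad of its stop. Arm and lever are at rest (y of setting_pin in the frame of swing_axis between -0.006 and 0.006 m and x of setting_pin in the frame of swing_axis above 0.1 m and value of joint clamp_lever below 0.08 rad and velocity of joint swing_arm between -0.05 and 0.05 rad/s and velocity of joint clamp_lever between -0.05 and 0.05 rad/s); the robot touches nothing.
It fails at once if the swing arm is gripped (pressed from both sides at once) (contact force between the fingers and swing_arm_c0 above 2 N and contact force between the fingers and swing_arm_c1 above 2 N).
It fails at once if the clamp lever is gripped (pressed from both sides at once) (contact force between the fingers and clamp_lever_c0 above 2 N and contact force between the fingers and clamp_lever_c1 above 2 N).
It fails at once if a wheel, the cup or the spacer is lifted or moved by more than 15 mm (distance of any of mounted_wheel_mid, grinding_disc_mid, blue_cup_mid, spacer_mid from where it was at the start of the episode above 0.015 m).
It also fails if it takes over 64 s, if anything falls off the work surface, if the arm or the gripper's body presses on something with over 40 N, if the wrist force passes 120 N, or if a joint passes its speed limit or range.

### The arm

A 6-joint arm with a two-finger parallel gripper is mounted at the origin on the work surface. World frame = base frame: x ahead of the robot, y to its left, z up, the work surface at z = 0. Lengths are in mm, angles in degrees, forces in N, time in s.
With the tool pointing down it reaches from about 325 to 750 mm from the base axis. Payload 7.6 kg.
Tool frame: the origin (TCP) lies midway between the tips of the shut fingers; the grasp point (between the pads) lies 19 mm behind it; z points along the fingers, x is the direction in which the jaws open and shut, and the axes are right-handed (so a half turn about z gives the same grasp; the last joint's range is limited). The gripper opens to 85 mm and grips with 20 to 120 N. Pads are 22 mm wide; open, the fingers measure 114 mm over their backs; the gripper's body (76 mm by 85 mm) begins 54 mm behind the grasp point. The pads swing forward as they close: fully open they stand 13 mm farther back than shut.
Start: joints at [-4.028, 2.991, 80.254, -0, 96.75, -4.028], TCP at [525.02, 0.022, 231.323] pointing down, gripper open.
Joint ranges: [-166.34, 166.34], [-52.06, 124.39], [6.96, 135.62], [-60.46, 240.46], [14.63, 156.25], [-167.68, 167.68]. Speed limits (degrees/s): [147.25, 147.25, 172.46, 180, 180, 180].

### API

Orientations are given as [roll, pitch, yaw] about the fixed x, y, z axes, in that order (R = Rz(yaw) Ry(pitch) Rx(roll)).
In Python, from rig import ctrl gives the robot as it stands. Calls block until the motion is done:
- ctrl.move_ptp(position, orientation): joint-space move of the TCP to a pose.
- ctrl.line_to(position, ori=None, v=150): straight line of the TCP; ori=None keeps the orientation; v is the mean speed in mm/s.
- ctrl.move_j(angles): joint-space move.
- ctrl.set_gripper(opening): opening from 0.0 (shut) to 1.0 (fully open); the grip force is fixed at half the most; returns when the fingers have stopped.
- ctrl.dwell(seconds).
- ctrl.inverse_kinematics(position, orientation): joint angles nearest the present ones, or None.
- ctrl.get_obs(): the state.
- ctrl.camera(name): name is "scene" or "side" or "wrist"; returns a dict with "color" (400x640x3 uint8, red, green, blue), "depth" (400x640 float32, mm along the optical axis (not along the pixel's ray), 0 where there is no reading), "K" (3x3 intrinsics, pixels), "dist" ([k1, k2, p1, p2, k3] as OpenCV has them; the pictures are not rectified), "view" (4x4, takes a point from world to camera coordinates). Camera axes: x right, y up, looking along -z (the intrinsics and any distortion apply to the point x, -y, -z); pixel columns grow to the right and rows downward; lengths in mm; the calibration is good to about 2 mm. A picture is of the moment at which its call begins.
A pose or a line that the arm cannot do raises ctrl.Unreachable and nothing moves.
- ctrl.finish_job(): hands the job in, once; it reports no verdict.
Trained networks look in a picture, given as the dict that the camera call returned (one of the last four; its "shot" number tells which), for a name from the list of things; names that differ only in an ending like _2 or _b are one class to them, and where a whole thing is asked for, a point or a joint stands for the part that bears it (a point fixed in the world has none). Each returns a list of dicts, best first, with "score" (0 to 1); they miss things now and then, are a little off and sometimes report something else, mostly with a low value. They report only what shows in the picture. A call takes as long as a camera call.
- ctrl.find_in(picture, name): "extent" ([left, top, width, height] in pixels, round what is visible of it).
The state is a dict: "t": time; "qpos": joint angles; "qd": joint speeds; "effort": joint torques, N m; "tool_pos": TCP position; "tcp_rot": TCP orientation; "wrist_force": force on the tool from outside, world axes, zero at the start; "wrist_torque": the same for the moment, N m; "grip_width": opening from 0.0 (shut) to 1.0 (fully open).
Only numpy, scipy, OpenCV 4.12 (cv2) and the standard library are available. Lean on these libraries where they do the work, as an engineer would, in place of code of your own. Each camera call takes 0.05 s, during which the arm holds its last target.

## Working session

There is one attempt and no reset: what is moved stays moved. The work goes in short steps, each a Python script; the robot and the scene stay as the last script left them, time stands still between calls to the robot, and variables do not carry over. Pictures are saved under pics/ and viewed, and the job is handed in when it is done.

```bash
mkdir -p pics; ls
cat > h.py <<'E'
import numpy as np, cv2
from rig import ctrl
def save(p,n): cv2.imwrite('pics/'+n,p['color'][:,:,::-1])
E
python3 - <<'E'
from h import *
for n in ["scene","side","wrist"]:
    p=ctrl.camera(n); save(p,n+'0.png'); np.savez('pics/'+n+'0.npz',**{k:p[k] for k in('color','depth','K','dist','view')})
    print(n,p['K'].tolist(),p['dist'],np.round(p['view'],3).tolist())
    for o in ['fixture','swing_arm','setting_pin','stub','clamp_lever','mounted_wheel_mid','grinding_disc_mid','blue_cup_mid','spacer_mid']:
        r=ctrl.find_in(p,o); print(o,[(x['extent'],round(x['score'],2)) for x in r[:2]])
print(ctrl.get_obs())
E
```

```text
pics
scene [[488.69367381527337, 0.0, 319.5944754461457], [0.0, 488.69367381527337, 193.82623651117436], [0.0, 0.0, 1.0]] [-0.07565464  0.          0.          0.          0.        ] [[-0.724, 0.69, 0.001, 472.142], [-0.591, -0.621, 0.514, 293.002], [0.355, 0.371, 0.858, -1310.243], [0.0, 0.0, 0.0, 1.0]]
fixture [([238.1, 110.8, 170.1, 176.1], 0.89)]
swing_arm [([296.2, 144.1, 53.5, 26.0], 0.63)]
setting_pin [([293.1, 108.4, 6.5, 17.4], 0.53)]
stub [([310.5, 219.7, 13.3, 13.7], 0.57)]
clamp_lever [([354.6, 220.9, 41.3, 36.3], 0.6)]
mounted_wheel_mid [([222.3, 161.2, 32.4, 40.9], 0.72)]
grinding_disc_mid []
blue_cup_mid [([220.7, 89.3, 28.2, 34.9], 0.64), ([268.8, 239.8, 20.7, 28.1], 0.61)]
spacer_mid [([268.4, 245.2, 22.0, 19.3], 0.76)]
side [[481.0817333383872, 0.0, 320.51140381050436], [0.0, 481.0817333383872, 201.96951208601618], [0.0, 0.0, 1.0]] [-0.07039842  0.          0.          0.          0.        ] [[0.76, -0.65, -0.007, -459.513], [0.409, 0.469, 0.783, -295.895], [-0.506, -0.598, 0.622, -725.532], [0.0, 0.0, 0.0, 1.0]]
fixture [([250.4, 159.8, 197.6, 192.7], 0.81)]
swin
[... 1168 characters left out ...]
([483.8, 174.6, 44.1, 44.6], 0.9)]
{'t': 1.5, 'qpos': array([-4.02863785e+00,  2.99074146e+00,  8.02548518e+01, -5.87637900e-04,
        9.67495644e+01, -4.03007045e+00]), 'qd': array([ 0.05513085, -0.04642215, -0.09528027, -0.03472692, -0.00979405,
        0.02286839]), 'effort': array([ 4.01865955e-04, -3.81515872e+01, -3.60317516e+01, -9.15853957e-05,
        5.42994394e-05,  2.51354265e-05]), 'tool_pos': array([5.25016184e+02, 1.21250806e-02, 2.31318472e+02]), 'tcp_rot': array([ 1.79999078e+02, -4.78931539e-03,  1.36354898e-03]), 'wrist_force': array([ 0.2398589 , -0.59395505, -0.99920113]), 'wrist_torque': array([-0.00913761,  0.05091493,  0.01566836]), 'grip_width': 1.0006670455039808}
```

View pics/scene0.png

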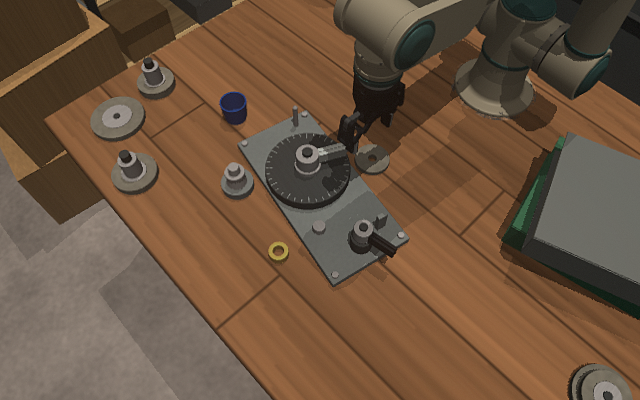

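View pics/side0.png

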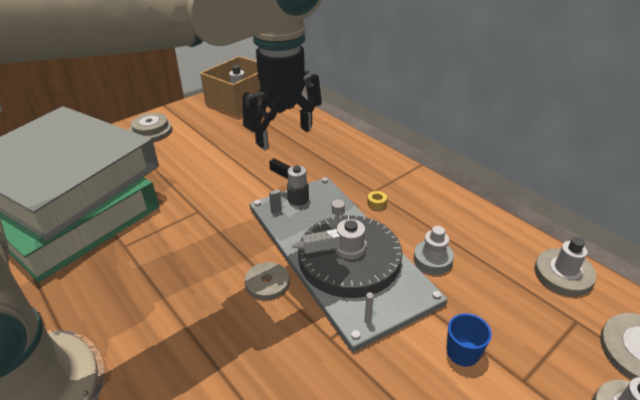

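View pics/wrist0.png

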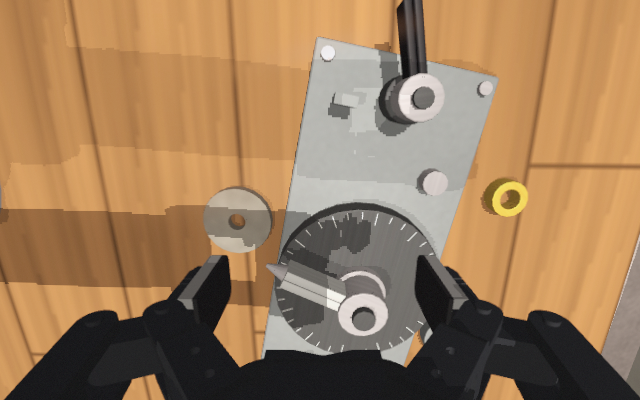

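```bash
cat >> h.py <<'E'
def ray(p,uv):
    q=cv2.undistortPoints(np.array([[uv]],float),p['K'],p['dist'])[0,0]
    R=p['view'][:3,:3];t=p['view'][:3,3]
    return -R.T@t, R.T@np.array([q[0],-q[1],-1.])
def atz(p,uv,z):
    c,d=ray(p,uv); return c+d*(z-c[2])/d[2]
def tri(obs):
    A=np.zeros((3,3));b=np.zeros(3)
    for p,uv in obs:
        c,d=ray(p,uv);d=d/np.linalg.norm(d);M=np.eye(3)-np.outer(d,d);A+=M;b+=M@c
    x=np.linalg.solve(A,b)
    res=[np.linalg.norm(np.cross(x-ray(p,uv)[0],ray(p,uv)[1]/np.linalg.norm(ray(p,uv)[1]))) for p,uv in obs]
    return x.round(1),np.round(res,1)
def proj(p,X):
    v=p['view'][:3,:3]@np.array(X,float)+p['view'][:3,3]
    return cv2.projectPoints(np.array([[v[0],-v[1],-v[2]]]),np.zeros(3),np.zeros(3),p['K'],p['dist'])[0][0,0]
def load(n): return dict(np.load('pics/%s.npz'%n))
def shot(n,f):
    p=ctrl.camera(n); save(p,f+'.png'); np.savez('pics/'+f+'.npz',**{k:p[k] for k in('color','depth','K','dist','view')}); return p
E
python3 - <<'E'
from h import *
s,d,w=load('scene0'),load('side0'),load('wrist0')
for n,im,(x,y,X,Y) in [('sc',s,(210,80,420,295)),('sd',d,(230,140,500,380))]:
    c=cv2.resize(im['color'][y:Y,x:X],None,fx=800/(X-x) if 0 else 2.5,fy=2.5,interpolation=cv2.INTER_CUBIC); cv2.imwrite('pics/%scrop.png'%n,c[:,:,::-1])
E
```

```text
(no output)
```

View pics/sccrop.png

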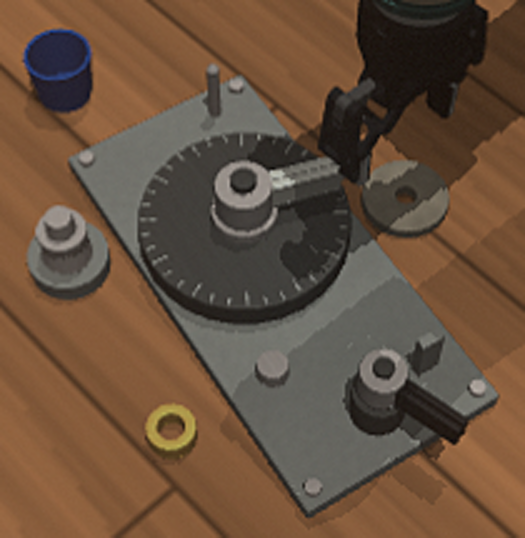

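View pics/sdcrop.png

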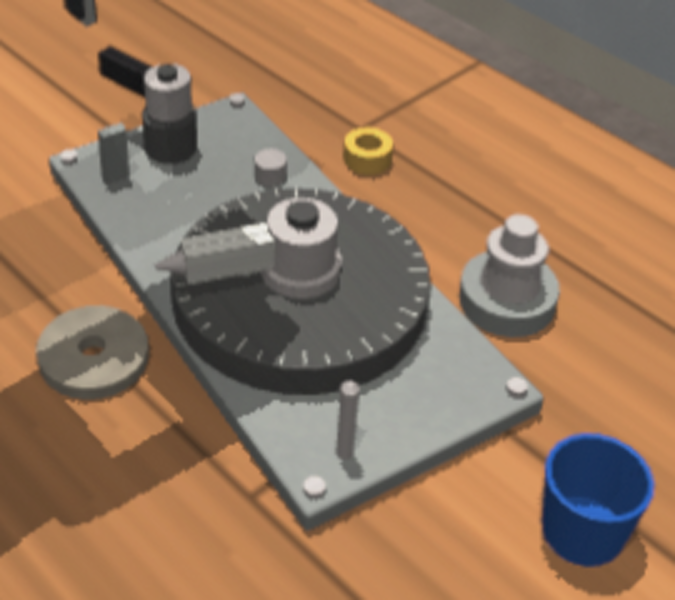

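Run:
```python
from h import *
s,d,w=load('scene0'),load('side0'),load('wrist0')
S=lambda x,y:(s,(210+x/2.5,80+y/2.5)); D=lambda x,y:(d,(230+x/2.5,140+y/2.5))
P={'nut':[S(243,180),D(302,213),(w,(363,319))],'pintop':[S(212,68),D(349,385)],'pinfoot':[S(214,112),D(346,456)],
'levnut':[S(383,367),D(167,72),(w,(424,97))],'stub':[S(272,362),D(271,157),(w,(433,181))],
'levend':[S(463,430),D(110,60)],'wheel':[S(60,213),D(521,222)],'disc':[S(407,195),D(92,345),(w,(237,221))],'cup':[S(58,50),D(598,470)],
's++':[S(313,487),D(237,100),(w,(486,88))],'s-+':[S(477,387),D(69,155),(w,(328,53))],'s--':[S(236,86),D(315,485)],'s+-':[S(86,158),D(516,385)],'lug':[S(431,337),D(113,130)],'spacer':[S(171,427),D(368,140),(w,(509,198))]}
for k,v in P.items(): print(k,*tri(v))
print('lev end wrist',atz(w,(410,0),94), 'nose',atz(w,(267,266),81))
```

```text
nut [ 567.1 -129.4  105.6] [1.1 0.1 1. ]
pintop [ 490.7 -255.    86.2] [0.1 0.1]
pinfoot [ 489.9 -258.    16.8] [0.6 0.6]
levnut [609.5  81.2 101.1] [0.1 0.3 0.5]
stub [648.5  -5.6  39.3] [0.7 1.8 2.3]
levend [598.2 156.2  80.9] [3.5 3.5]
wheel [ 699.2 -226.1   84.2] [1.3 1.3]
disc [421.6 -59.2  12.1] [1.7 0.5 1.3]
cup [ 572.7 -393.3   63.6] [0.7 0.7]
s++ [698.8  94.1  22.7] [1.  0.4 1.1]
s-+ [531.7 127.   23.8] [0.8 0.3 0.9]
s-- [ 454.5 -264.1   22.6] [0.8 0.8]
s+- [ 620.8 -297.2   23.4] [0.2 0.2]
lug [547.7  79.9  70.9] [1. 1.]
spacer [746.9 -28.1  20.9] [0.6 0.9 1. ]
lev end wrist [595.11851952 154.8070617   94.        ] nose [468.96411989 -84.57325002  81.        ]
```

```bash
cat >> h.py <<'E'
AX=np.array([567.1,-129.4])
def tp(a,off=21,r=75,z=76,ax=None):
    a=np.radians(a);u=np.array([np.cos(a),np.sin(a)]);n=np.array([-u[1],u[0]])
    q=(AX if ax is None else ax)+r*u-off*n
    return [q[0],q[1],z]
def ori(a): return [180,0,a-180]
def st(m=''):
    o=ctrl.get_obs(); print(m,round(o['t'],2),o['tool_pos'].round(1),o['tcp_rot'].round(1),'F',o['wrist_force'].round(1),'g',round(float(o['grip_width']),2))
E
python3 - <<'E'
from h import *
ctrl.set_gripper(0.0); st()
ctrl.move_ptp(tp(155,45,75,150),ori(155)); st()
shot('wrist','w1'); shot('side','s1')
ctrl.line_to(tp(155,45),v=150); st()
shot('side','s2')
E
```

```text
2.27 [525.    0.  231.3] [180.  -0.   0.] F [ 0.7 -0.7 -0.6] g 0.0
 2.75 [518.4 -56.8 150.7] [-180.    -0.   -24.8] F [0.1 0.6 2.6] g 0.01
 3.49 [519.  -56.8  77.4] [-1.8e+02 -1.0e-01 -2.5e+01] F [-0.6  0.4  0.4] g -0.0
```

View pics/s2.png

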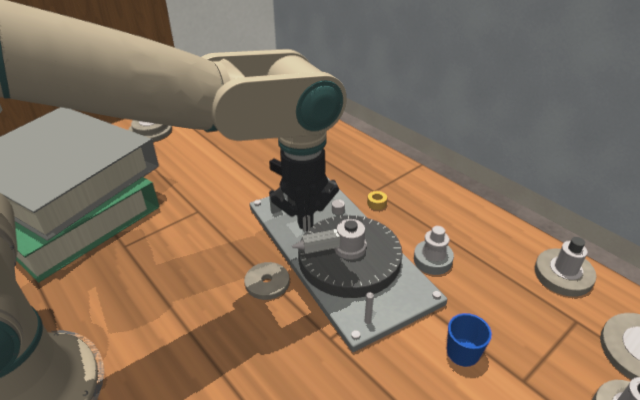

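View pics/w1.png

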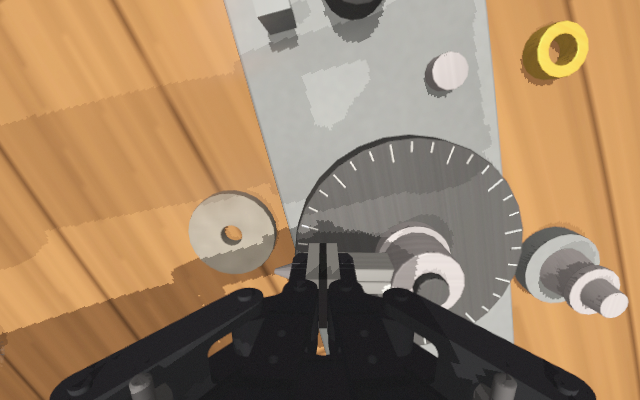

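Run:
```python
from h import *
ctrl.line_to(tp(155,21,z=79),ori(155),v=80); st()
for a in range(161,228,6):
    ctrl.line_to(tp(a,21,z=79),ori(a),v=60); st(a)
shot('side','s3')
ctrl.line_to(tp(227,35,z=79),v=100)
ctrl.line_to(tp(227,35,z=180),v=200);st()
shot('wrist','w3'); shot('scene','c3')
```

```text
3.99 [507.9 -79.3  79.3] [180.   -0.  -25.1] F [ 0.1 -0.5  0.9] g 0.0
161 4.28 [503.  -85.2  79.1] [180.   -0.  -19.2] F [ 0.9 -0.2 -0.2] g 0.0
167 4.56 [498.8 -92.1  79. ] [180.    0.  -13.2] F [-0.1 -0.6  0.1] g -0.0
173 4.84 [495.3 -99.4  78.9] [180.    0.   -7.3] F [-0.2  1.2 -0.2] g 0.0
179 5.12 [ 492.6 -107.1   79. ] [180.    0.   -1.3] F [-0.6 -0.9 -0.2] g -0.0
185 5.41 [ 490.6 -115.    79. ] [180.    0.    4.7] F [-0.4 -0.2 -0.5] g 0.0
191 5.69 [ 489.5 -123.1   79. ] [180.    0.   10.7] F [-0.4  0.5  0.3] g 0.0
197 5.97 [ 489.3 -131.2   79. ] [180.    0.   16.7] F [0.3 0.4 0.1] g 0.0
203 6.26 [ 489.9 -139.4   79. ] [180.    0.   22.7] F [ 0.3 -0.1  0.4] g -0.0
209 6.54 [ 491.4 -147.4   79. ] [180.    0.   28.7] F [ 0.5  0.6 -0. ] g -0.0
215 6.83 [ 493.7 -155.2   79. ] [180.    0.   34.7] F [-0.2 -0.2 -0. ] g 0.0
221 7.11 [ 496.7 -162.7   79. ] [180.    0.   40.7] F [-0.4 -0.8  0.4] g -0.0
227 7.39 [ 500.6 -169.9   79. ] [180.    0.   46.7] F [-0.2 -0.3 -0.2] g -0.0
 8.39 [ 490.  -160.3  178.7] [-179.9    0.    47. ] F [ 0.4  0.1 -0.9] g 0.0
```

View pics/s3.png

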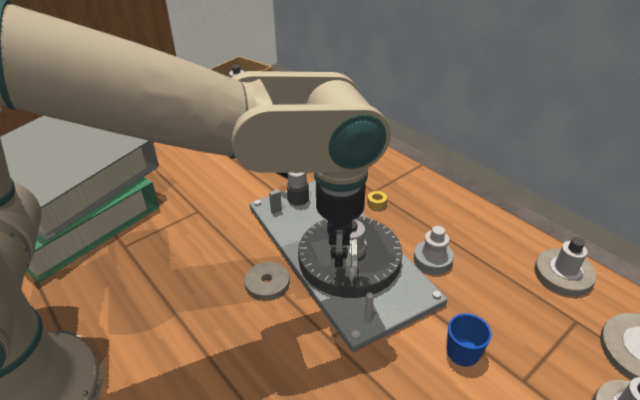

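View pics/w3.png

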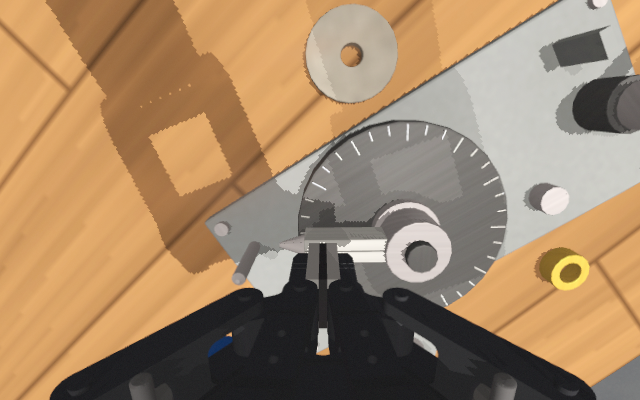

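Run:
```python
from h import *
ctrl.move_ptp([530,-260,200],[180,0,0]); ctrl.dwell(.3); st(); shot('wrist','w4')
ctrl.line_to([490,-290,230],v=250); ctrl.dwell(.3); st(); shot('wrist','w5')
```

```text
9.49 [ 530.  -259.4  200.1] [ 1.8e+02 -0.0e+00  1.0e-01] F [0.2 0.5 0. ] g 0.0
 10.22 [ 490.3 -289.4  229.2] [-1.8e+02  1.0e-01  1.0e-01] F [ 0.7  0.4 -0.6] g -0.0
```

View pics/w4.png

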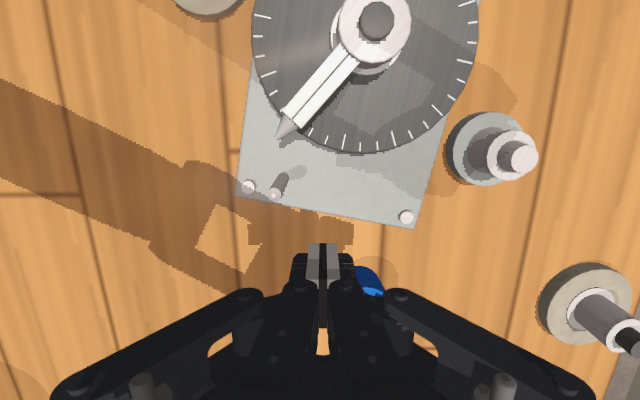

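View pics/w5.png

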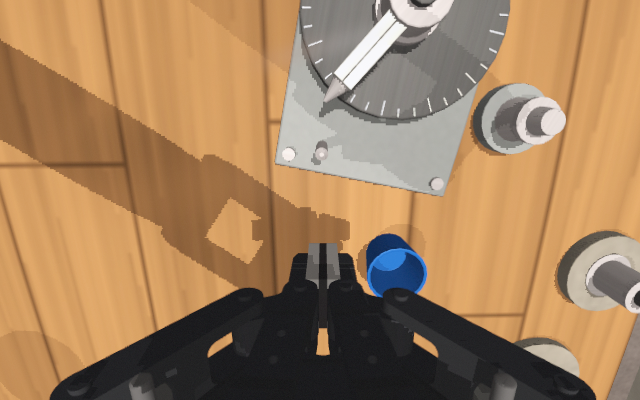

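Run:
```python
from h import *
for n,(x,y,X,Y) in {'w4':(230,0,430,210),'w5':(270,0,470,180)}.items():
    c=cv2.resize(load(n)['color'][y:Y,x:X],None,fx=2.8,fy=2.8,interpolation=cv2.INTER_CUBIC); cv2.imwrite('pics/%scrop.png'%n,c[:,:,::-1])
```

```text
(no output)
```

View pics/w4crop.png

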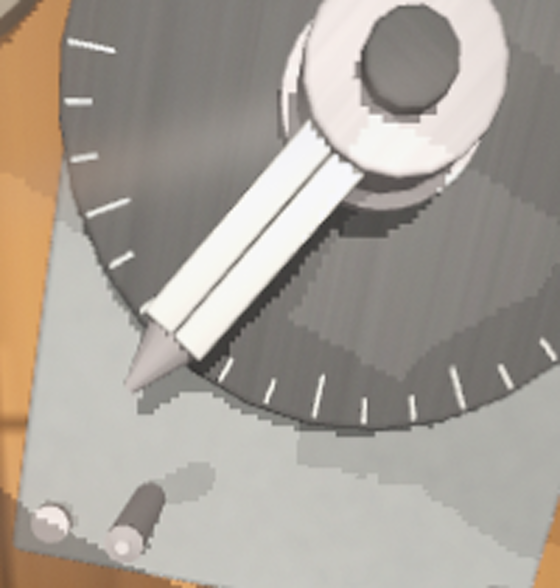

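View pics/w5crop.png

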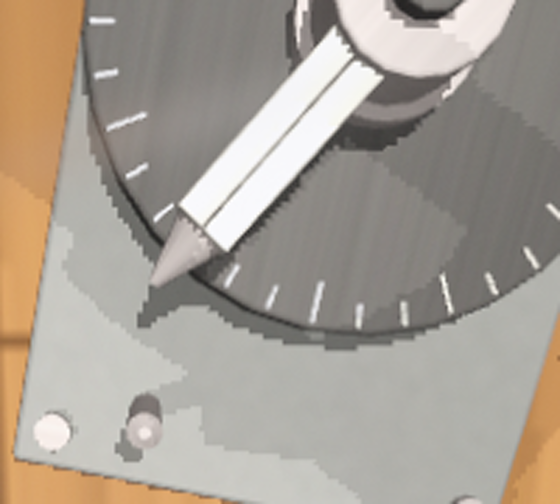

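Run:
```python
from h import *
a,b=load('w4'),load('w5')
A=lambda x,y:(230+(x)/2.8-.3,y/2.8-.3);B=lambda x,y:(270+x/2.8-.3,y/2.8-.3)
print('pin',tri([(a,A(124,545)),(b,B(145,432))])); print('nose',tri([(a,A(129,388)),(b,B(152,285))]))
print('nose z81',atz(a,A(129,388),81),atz(b,B(152,285),81))
for p,F,u,v,pt,nz in[(a,A,(335,158),(175,333),(124,545),(129,388)),(b,B,(358,65),(205,225),(145,432),(152,285))]:
    g=atz(p,F(*u),95),atz(p,F(*v),95); d=(g[1]-g[0])[:2]; print('ang',np.degrees(np.arctan2(d[1],d[0]))%360, g[0].round(1),g[1].round(1))
    d/=np.linalg.norm(d);n=np.array([-d[1],d[0]])
    P=atz(p,F(*pt),90)[:2];N=atz(p,F(*nz),81)[:2]
    print('pin',P.round(1),'pin off from groove line',(P-g[1][:2])@n,'nose off',(N-g[1][:2])@n,'along',(P-N)@d)
print('nut w4',atz(a,A(412,57),110))
print('pin wrt AX', np.degrees(np.arctan2(-255+129.4,490.7-567.1))%360)
```

```text
pin (array([ 490.3, -257.5,   85.8]), array([0., 0.]))
nose (array([ 492.4, -211.8,   77.2]), array([0.1, 0.1]))
nose z81 [ 492.8540387  -211.40016837   81.        ] [ 492.39119557 -211.95146955   81.        ]
ang 226.23378449963334 [ 550.3 -151.1   95. ] [ 507.9 -195.4   95. ]
pin [ 490.9 -256.4] pin off from groove line 29.93605605179797 nose off 0.20370070598938825 along 33.85092845790232
ang 225.4780217489453 [ 550.5 -151.9   95. ] [ 507.9 -195.2   95. ]
pin [ 490.3 -257. ] pin off from groove line 30.749690326008334 nose off 0.6997551804765518 along 33.58257408056186
nut w4 [ 566.90692525 -130.7826874   110.        ]
pin wrt AX 238.68867650702134
```

Run:
```python
from h import *
ctrl.move_ptp(tp(227,40,z=180),ori(227))
ctrl.line_to(tp(227,40,z=79),v=180)
ctrl.line_to(tp(227,21,z=79),ori(227),v=80)
for a in (231,235,238.5): ctrl.line_to(tp(a,21,z=79),ori(a),v=50); st(a)
ctrl.line_to(tp(238.5,40,z=79),v=100)
ctrl.line_to(tp(238.5,40,z=180),v=200)
ctrl.move_ptp([530,-240,230],[180,0,0]); ctrl.dwell(.4); st(); shot('wrist','w6')
ctrl.line_to([490,-270,250],v=250); ctrl.dwell(.4); st(); shot('wrist','w7')
for n,(x,y,X,Y) in {'w6':(230,0,430,210),'w7':(270,0,470,210)}.items():
    c=cv2.resize(load(n)['color'][y:Y,x:X],None,fx=2.8,fy=2.8,interpolation=cv2.INTER_CUBIC); cv2.imwrite('pics/%scrop.png'%n,c[:,:,::-1])
```

```text
231 12.27 [ 503.6 -174.4   79.2] [180.   -0.   50.9] F [0.7 0.  0.1] g 0.0
235 12.53 [ 506.8 -178.7   79.1] [180.   -0.   54.8] F [-0.1  0.7 -0. ] g 0.0
238.5 12.78 [ 510.  -182.2   79. ] [180.   -0.   58.3] F [0.2 0.8 0.8] g -0.0
 15.07 [ 530.  -239.8  230. ] [180.   0.   0.] F [ 0.   0.2 -0.2] g 0.0
 15.89 [ 490.2 -269.6  249.6] [-180.    0.    0.] F [-0.1 -0.  -0.1] g -0.0
```

View pics/w6crop.png

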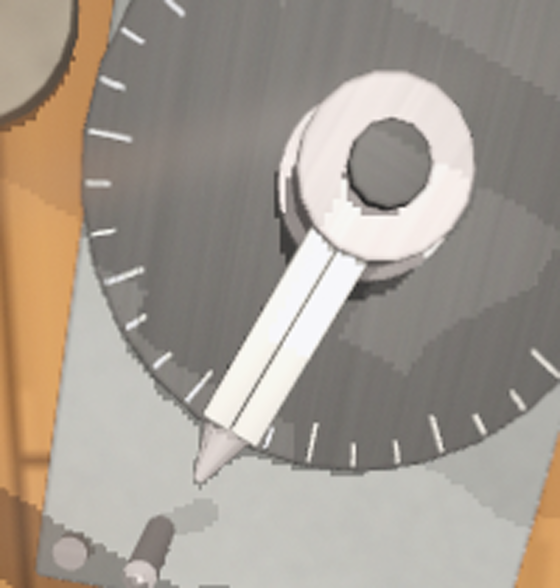

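View pics/w7crop.png

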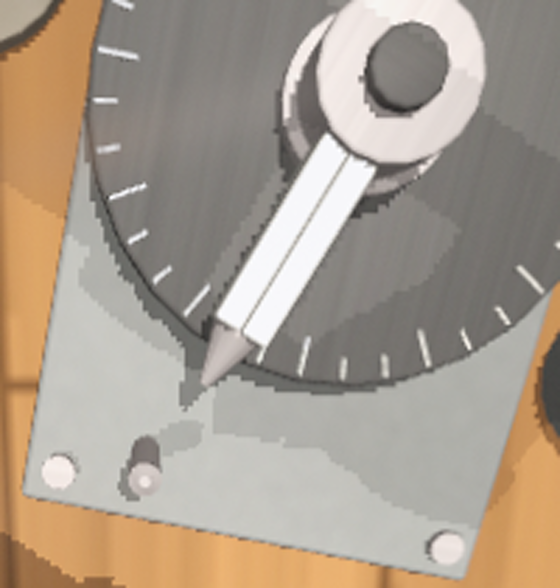

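```bash
cat > m.py <<'E'
from h import *
def meas(sets):
    for n,o,u,v,nz,pt,nut in sets:
        p=load(n);F=lambda q:(o[0]+q[0]/2.8-.3,o[1]+q[1]/2.8-.3)
        gz,nzz,pz,tz=91,77.2,86,106   # measured heights (calib bias ~ -4)
        for dz in (0,4):
            g0,g1=atz(p,F(u),gz+dz)[:2],atz(p,F(v),gz+dz)[:2]
            N=atz(p,F(nz),nzz+dz)[:2];P=atz(p,F(pt),pz+dz)[:2];T=atz(p,F(nut),tz+dz)[:2]
            for nm,a,b in(('groove',g0,g1),('nut-g1',T,g1),('nut-nose',T,N),('g0-nose',g0,N)):
                d=(b-a)/np.linalg.norm(b-a);nn=np.array([-d[1],d[0]])
                print(n,dz,nm,'ang %.1f'%(np.degrees(np.arctan2(d[1],d[0]))%360),'pin off %.1f'%((P-b)@nn),'along nut %.1f'%((P-T)@d))
E
python3 - <<'E'
from m import *
meas([('w6',(230,0),(337,252),(233,428),(199,483),(142,572),(390,163)),('w7',(270,0),(348,155),(242,333),(204,383),(144,477),(407,66))])
a,b=load('w6'),load('w7')
A=lambda x,y:(230+(x)/2.8-.3,y/2.8-.3);B=lambda x,y:(270+x/2.8-.3,y/2.8-.3)
for q in (((142,572),(144,477)),((199,483),(204,383)),((390,163),(407,66))): print(tri([(a,A(*q[0])),(b,B(*q[1]))]))
E
```

```text
w6 0 groove ang 239.2 pin off -1.6 along nut 146.8
w6 0 nut-g1 ang 239.6 pin off -2.0 along nut 146.7
w6 0 nut-nose ang 239.6 pin off -2.0 along nut 146.7
w6 0 g0-nose ang 239.3 pin off -1.8 along nut 146.8
w6 4 groove ang 239.2 pin off -1.6 along nut 144.7
w6 4 nut-g1 ang 239.6 pin off -2.0 along nut 144.6
w6 4 nut-nose ang 239.6 pin off -2.0 along nut 144.6
w6 4 g0-nose ang 239.3 pin off -1.8 along nut 144.7
w7 0 groove ang 239.8 pin off -3.2 along nut 148.0
w7 0 nut-g1 ang 239.9 pin off -3.3 along nut 148.0
w7 0 nut-nose ang 239.3 pin off -1.8 along nut 148.0
w7 0 g0-nose ang 239.1 pin off -1.7 along nut 148.0
w7 4 groove ang 239.8 pin off -3.2 along nut 146.0
w7 4 nut-g1 ang 239.9 pin off -3.2 along nut 146.0
w7 4 nut-nose ang 239.4 pin off -1.8 along nut 146.0
w7 4 g0-nose ang 239.1 pin off -1.7 along nut 146.0
(array([ 490. , -258.2,   77.3]), array([0.1, 0.1]))
(array([ 510.7, -224.3,   86.7]), array([0.6, 0.6]))
(array([ 567.4, -129.8,  104.7]), array([0.1, 0.1]))
```

```bash
cat >> h.py <<'E'
def line_view(f,a=239,r=165,z=215):
    u=np.array([np.cos(np.radians(a)),np.sin(np.radians(a))])
    q=np.array([567,-130])+r*u
    ctrl.move_ptp([q[0],q[1],z],[180,0,a-270]); ctrl.dwell(.4); st(); p=shot('wrist',f)
    c=cv2.resize(p['color'][0:270,230:430],None,fx=2.8,fy=2.8,interpolation=cv2.INTER_CUBIC)[:600]; cv2.imwrite('pics/%scrop.png'%f,c[:,:,::-1])
E
python3 - <<'E'
from h import *
line_view('w8')
E
```

```text
16.92 [ 482.1 -271.5  215.2] [180.  -0. -31.] F [ 0.7 -0.3  0.3] g 0.0
```

View pics/w8crop.png

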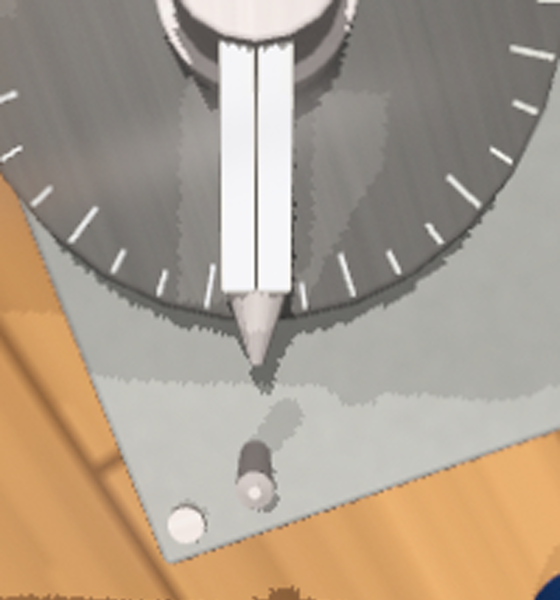

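Run:
```python
from h import *
L=np.array([609.5,80.5])
T=lambda a,o,z: tp(a,o,60,z,L)
ctrl.line_to([500,-200,240],v=250)
ctrl.move_ptp(T(98,42,190),ori(98)); st()
ctrl.line_to(T(98,42,79),v=180); shot('side','s9')
ctrl.line_to(T(98,19,79),v=80); st()
for a in range(104,165,6): ctrl.line_to(T(a,19,79),ori(a),v=60)
st(a)
for a in (166,167.5,168.6):
    ctrl.line_to(T(a,19,79),ori(a),v=30); ctrl.dwell(.15); st(a)
shot('scene','c9')
```

```text
18.83 [642.9 144.4 189.9] [180.   -0.  -82.1] F [ 0.3  0.5 -0. ] g -0.0
 20.08 [620.6 142.7  80.2] [-179.9    0.   -82. ] F [ 0.7 -0.  -0.8] g -0.0
164 22.93 [557.2 115.3  79. ] [180.    0.  -16.3] F [ 0.1 -0.3 -0.8] g -0.0
166 23.32 [556.  113.7  79. ] [-180.    -0.   -14.1] F [-0.2  2.2 -0.1] g 0.0
167.5 23.73 [555.1 112.1  79.1] [-180.    -0.   -12.5] F [ 1.3  1.7 -0.4] g 0.0
168.6 24.12 [554.5 111.   79. ] [-180.    -0.   -11.4] F [ 2.5  1.9 -0.2] g 0.0
```

View pics/s9.png

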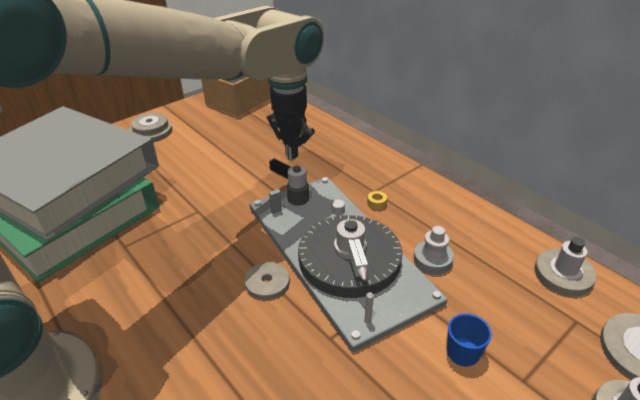

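View pics/c9.png

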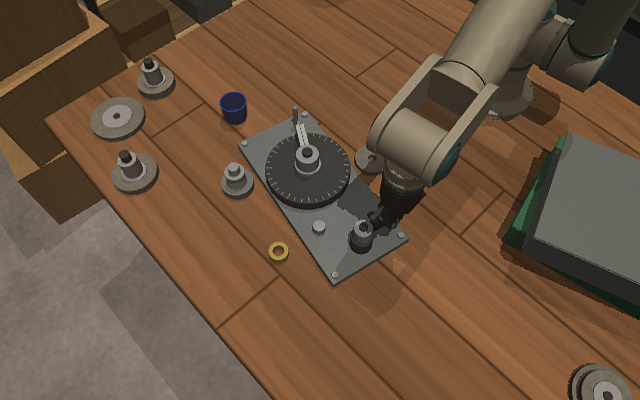

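Run:
```python
from h import *
L=np.array([609.5,80.5])
T=lambda a,o,z: tp(a,o,60,z,L)
for a in np.arange(169.2,173,.6):
    ctrl.line_to(T(a,19,79),ori(168.6),v=20); ctrl.dwell(.15); st(a)
    if np.linalg.norm(ctrl.get_obs()['wrist_force'][:2])>10: break
ctrl.line_to(T(168.6,45,79),ori(168.6),v=80); ctrl.line_to(T(168.6,45,200),v=200)
ctrl.move_ptp([570,-10,230],[180,0,-11.4]);ctrl.dwell(.3); st(); shot('wrist','w10')
line_view('w11')
```

```text
169.2 24.57 [554.4 111.   79. ] [-179.9   -0.   -11.4] F [ 3.5  4.5 -1.9] g 0.0
169.79999999999998 24.98 [554.4 110.9  79.1] [-1.799e+02 -1.000e-01 -1.140e+01] F [ 5.7  6.5 -2.8] g 0.0
170.39999999999998 25.38 [554.4 110.9  79.1] [-1.798e+02 -1.000e-01 -1.140e+01] F [ 7.1  8.6 -3.6] g 0.0
 27.58 [569.9  -9.  229.6] [180.    0.  -11.3] F [ 0.  -0.5  0.3] g 0.0
 29.1 [ 482.3 -271.   215. ] [-180.   -0.  -31.] F [-0.2 -0.1 -1.1] g -0.0
```

View pics/w10.png

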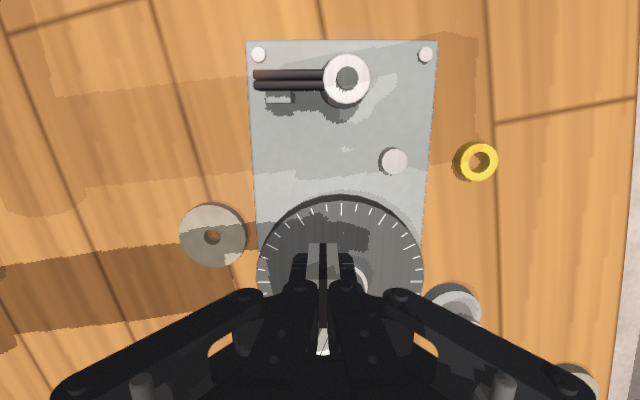

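View pics/w11crop.png

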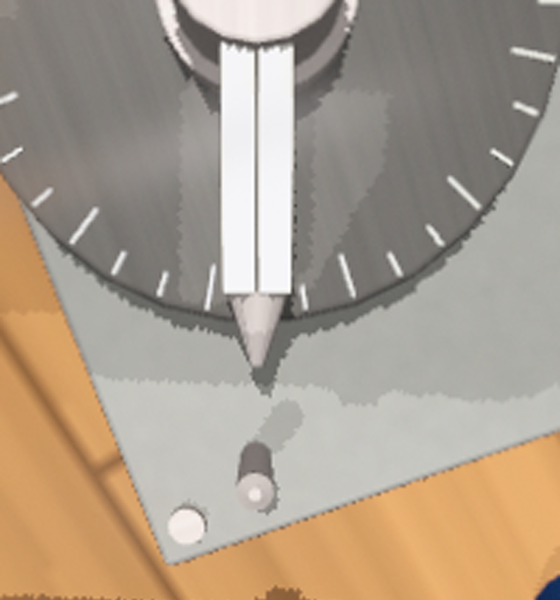

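Run:
```python
from h import *
ctrl.dwell(.3); print(ctrl.finish_job()); st()
```

```text
the job is handed in; nothing more can be done
None
the job is handed in; nothing more can be done
```

I pushed the swing arm round about 84° with the shut fingers until its nose pointed at the tall setting pin. I then pushed the clamp lever round to its stop and handed the job in at about 29.5 s. No verdict was reported.

- **Swing arm:** the wrist view taken along the arm's line puts the groove, nose tip and pin top within about 1 mm of one line. It looked the same after the lever push. Two oblique wrist views disagreed slightly, giving a 2–3 mm overshoot, which is still inside the 6 mm limit, so I left it.
- **Clamp lever:** the finger stopped moving and the push force rose to about 11 N, so the lever was on its stop. In the picture it lies parallel to the plate's short edge and points to the robot's side.
- **Surroundings:** I did not measure the wheels, cup and spacer again afterwards. Nothing looked moved in the pictures, and the fingers passed well above or clear of them.
- **Heights:** most of my measured heights came out about 4 mm below the text's values, and one pin-top measurement was about 13 mm low. I put this down to calibration and the short distance between views.

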